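# Reset the telescopic ladder leg to the marked hole

## Robot

A 6-joint arm with a two-finger parallel gripper is mounted at the origin on the work surface. World frame = base frame: x ahead of the robot, y to its left, z up, the work surface at z = 0. Lengths are in mm, angles in rad, forces in N, time in s.
With the tool pointing down it reaches from about 275 to 1000 mm from the base axis. Payload 8.4 kg.
Tool frame: the origin (TCP) lies on the centre line of the jaws, within the pads' length; the fingertips stand r.tip_reach ahead of it and the grasp point (between the pads) lies 11 mm behind it (r.tip_reach is the distance from the TCP to the fingertips, in mm); z points along the fingers, y is the line along which they close (so a half turn about z gives the same grasp; the last joint's range is limited). The gripper opens to 85 mm and grips with 20 to 120 N. Pads are 22 mm wide; open, the fingers measure 114 mm over their backs; the gripper's body (76 mm by 85 mm) begins 54 mm behind the grasp point. The pads swing forward as they close: fully open they stand 13 mm farther back than shut.
Start: joints at [1.187, 0.353, 1.633, -0, 1.155, -0.002], TCP at [232.868, 580, 239.281] pointing down, gripper open.
Joint ranges: [-2.63, 2.63], [-0.92, 2.1], [0.06, 2.66], [-1.3, 4.44], [0, 2.69], [-3.02, 3.02]. Speed limits (rad/s): [2.22, 2.22, 2.79, 3.14, 3.14, 3.14].

## Interface

Orientations are given as [roll, pitch, yaw] about the fixed x, y, z axes, in that order (R = Rz(yaw) Ry(pitch) Rx(roll)).
In Python, from rig import r gives the robot as it stands.
- The arm moves only by the tool carry_out, never from a script. Its argument "targets" is a list of rows, each an object with "dp": the shift along the tool's x, y, z in mm, a list of three; "yaw": the turn about the tool's z in degrees. A call has 1 to 12 rows; each row is the pose to reach, as a shift and turn from the pose commanded when the call began, along the tool's axes at that moment; what a row does not reach only later rows make up. A row lasts 1/8 s, in which the tool goes at most 62.5 mm and 10.7 degrees, less where a joint would pass 70% of its speed; a pose out of reach is approached as far as the arm can. A call with a gripper value outside its range is refused whole. "fingers" is the opening, from -1 (shut) to 1 (fully open), so that 0 is half open, set as the call begins (left out, the last holds). The fingers move at their own pace and stop on an object; "grip_force" is the grip in N (left out, the last holds). Time passes only in rows, so rows that repeat a pose let the fingers close. It gives the time, the measured TCP pose, the force, the opening and the grip force at its end, in the units of the state.
- r.sense(): the state, without advancing time (a new reading comes with each control period).
- r.grab_frame(name): name is "scene" or "side" or "wrist"; returns the picture (384x512x3 uint8, red, green, blue); there is no depth.
- r.get_calibration(name): a dict with "fx", "fy", "cx", "cy" (pixels), "rvec" (rotation vector, rad) and "tvec" (3), from world to camera coordinates, as OpenCV has them. Camera axes: x right, y down, z forward; pixel columns grow to the right and rows downward; lengths in mm; the calibration is good to about 2 mm. The wrist camera is an equidistant fisheye: a pixel r from the principal point sees the ray r / f radians off the axis. A picture is of the moment at which its call begins: read the wrist's pose just before it. get_calibration takes no time and is no camera call; for the wrist camera it gives the pose at the moment of the call.
- r.sign_off(): hands the job in; it is judged then, once.
The state is a dict: "clock": time; "qpos": joint angles; "qvel": joint speeds; "joint_efforts": joint torques, N m; "eef_pos": TCP position; "tcp_rot": TCP orientation; "contact_force": force on the tool from outside, world axes, zero at the start; "wrist_torque": the same for the moment, N m; "opening": opening from 0.0 (shut) to 1.0 (fully open); "grasp_force": force on a finger pad.
Only numpy, scipy, OpenCV 4.12 (cv2) and the standard library are available. Lean on these libraries where they do the work, as an engineer would, in place of code of your own. Each camera call takes 0.05 s, during which the arm holds its last target. There are 200 camera calls.

## Task

The ladder's telescopic leg lies in the screw clamp, its spring plunger latched in the long slot: pull the plunger's knob up, slide the leg along to the hole that the little wooden block lies beside, and let the plunger spring fully home in that hole. The measurements are some millimetres out, so feel for the hole, and be gentle: never ram the plunger sideways against the edge of a hole or press it down hard. Leave the block and everything else on the shelf where it lies.

Things in the scene. Friction and masses are not known exactly. Their poses are not given: they have to be found in the camera images.
- leg_clamp: Fixed screw clamp (grey jaws on a dark wooden base, 77 mm high) that holds the leg's inner tube. Origin on the shelf under the leg's centre line (x = 0). +y runs along the leg, from the rubber foot to the clamp; jaws at y = +110 to +190 mm; z up.
- hole_mid (a point): Nominal mouth of the middle hole, a point of the clamp at (0, +10, 65) mm. The 39 mm square aluminium inner tube has its flat top here, with three round holes 12 mm across at y = -30, +10, +50 mm and a long slot at -90 mm. But the tube was clamped up to 10 mm off along y, either way, all holes together: the true holes are not measured and must be felt for (or seen).
- sleeve (a joint): How far the outer leg (steel collar 56 mm square, 50 mm long, top at 73 mm; behind it a 48 mm tube and rubber foot, 200 mm in all) is slid along +y of the clamp over the inner tube, in m. The plunger's axis, mid collar, is at y = -95 mm + this value. Travel 0 to 0.165; starts latched at 0 to 0.010. It slides with about 2 N (plunger drawn) or 5 N (pin rubbing).
- plunger (a joint): Height of the spring plunger in m: 0 = fully home (pin in the slot or a hole), about 0.008 = pin resting on the tube's top between holes, 0.018 = drawn up to its stop. It must be above 0.008 to leave the slot or pass over a hole. The spring pushes it down with about 8 N at 0 and 11.5 N fully drawn, a little more if pulled fast.
- knob (a point): Centre of the plunger's black knob, an upright cylinder 26 mm across and 24 mm high above the collar; 104 mm above the shelf when home (underside at 92 mm, a 19 mm wide boss below it). Moves with sleeve and plunger; axes parallel to the clamp's. Free to be gripped from above in any direction.
- pin: The plunger's steel pin, 10 mm across, on the knob's axis, 2 mm narrower than the holes. Its body origin is on the plunger's axis 57 mm below the pin's end.
- block: Small plain wooden block, 26 x 18 x 16 mm (x, y, z), lying loose beside the tube, about 52 mm from its centre line on the side away from the robot, within 2 mm of abreast of the nominal place of the wanted hole. Origin at the centre of its underside; axes parallel to the clamp's.
- nut: Steel hexagon nut, 30 mm across, 13 mm high, lying beside another hole; origin under its centre. To be left alone.
- washer: Steel washer, 30 mm across, 5 mm thick, lying beside the remaining hole; origin under its centre. To be left alone.
- pliers: Steel pliers, about 190 mm long, lying on the robot's side of the leg, up to 16 mm high. To be left alone.
- dispenser: Orange plastic screw dispenser, 50 x 105 x 40 mm, beyond the leg. To be left alone.
- tin: Steel tin with screw-top lid, 70 mm across, 48 mm high, beyond the leg. To be left alone.
- white_clamp: White plastic bar clamp, 150 mm long, 24 mm high, beyond the leg. To be left alone.
- screwdriver: Screwdriver lying on the robot's side of the leg. To be left alone.
Things that resemble listed ones, but are neither listed nor needed, are in the scene too. Several things have the shape of the block; the one meant has the colours described above.

How it is judged (in metres and radians):
On the way:
1. the plunger is drawn up out of the slot (value of joint plunger above 0.006 m), for 0.1 s.
At the end, for the whole second after the job is handed in: The plunger is fully home (within 2.5 mm of its lowest position), the knob is within 18 mm along the leg of being abreast of the wooden block (so it is in the hole beside the block and no other), and the leg is at rest (value of joint plunger below 0.0025 m and y of knob in the frame of block between -0.018 and 0.018 m and velocity of joint sleeve between -0.01 and 0.01 m/s); the robot touches nothing.
It fails at once if the pin bears on the tube with more than 35 N (rammed sideways or pressed down) (contact force between pin and anything else above 35 N).
It fails at once if the wooden block is moved by more than 10 mm (distance of block from where it was at the start of the episode above 0.01 m).
It fails at once if another thing on the shelf is moved by more than 20 mm (distance of any of nut, washer, pliers, dispenser, tin, white_clamp, screwdriver from where it was at the start of the episode above 0.02 m).
It also fails if it takes over 40 s, if anything falls off the work surface, if the arm or the gripper's body presses on something with over 40 N, if the wrist force passes 120 N, or if a joint passes its speed limit or range.

## Working session

There is one attempt and no reset: what is moved stays moved. The work goes in short steps, Python scripts to look and compute and a tool call to move; the robot and the scene stay as the last step left them, time stands still between calls to the robot, and variables do not carry over. Pictures are saved under pics/ and viewed, at most 10 in all, crops included, and the job is handed in when it is done.

Besides the shell and the picture viewer there is one more tool, called as a command line: name --argument value ..., lists and objects as JSON in quotes. carry_out: Moves the arm, as the interface text tells. Its arguments: {"type":"object","properties":{"targets":{"type":"array","items":{"type":"object","properties":{"dp":{"type":"array","items":{"type":"number"}},"yaw":{"type":"number"}}}},"fingers":{"type":"number"},"grip_force":{"type":"number"}},"required":["targets"]}

```bash
mkdir -p pics
python3 - <<'E'
from rig import r
import cv2
print(r.sense(), r.tip_reach)
for n in ("scene","side"):
    cv2.imwrite(f"pics/{n}0.png", r.grab_frame(n)[:,:,::-1]); print(n, r.get_calibration(n))
E
```

```text
{'clock': 0.0, 'qpos': array([ 1.18661055e+00,  3.53631203e-01,  1.63415044e+00, -5.08122813e-07,
        1.15524185e+00, -2.37370475e-03]), 'qvel': array([ 8.69998319e-04,  3.45329858e-04, -4.59872245e-05,  7.01524934e-04,
       -4.22456696e-04, -9.14401450e-04]), 'joint_efforts': array([-2.08266676e-03, -6.05212355e+01, -3.42084074e+01, -2.35226953e-04,
        9.09407157e-03,  1.62867019e-05]), 'eef_pos': array([232.67875356, 579.54824806, 238.56530247]), 'tcp_rot': array([-3.14016182e+00, -2.93179111e-06,  2.75978079e+00]), 'contact_force': array([-0.14842721, -0.90012148, -0.42343857]), 'wrist_torque': array([ 0.02281945, -0.02295377,  0.01817384]), 'grasp_force': 0.0, 'opening': 1.0001065012239747} 8.0
scene {'fx': 444.81404833122497, 'fy': 444.81404833122497, 'cx': 252.27032790044024, 'cy': 197.81473902231747, 'rvec': array([ 0.91948705,  2.37710056, -1.22875296]), 'tvec': array([ 355.92039667, -202.52227986, 1321.85827612])}
side {'fx': 458.971140927689, 'fy': 458.971140927689, 'cx': 253.0826770474764, 'cy': 187.73773081803526, 'rvec': array([ 0.49830538, -2.71364022,  1.15223393]), 'tvec': array([ 576.61819894,  126.83725508, 1021.31492186])}
```

View pics/scene0.png

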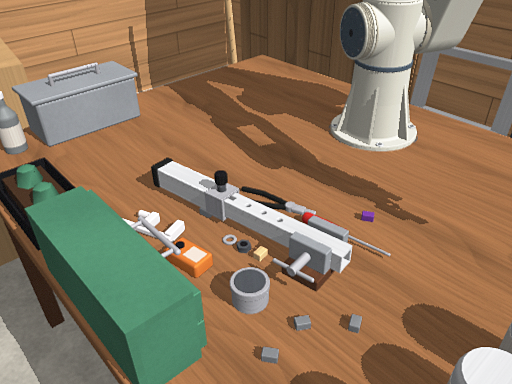

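View pics/side0.png

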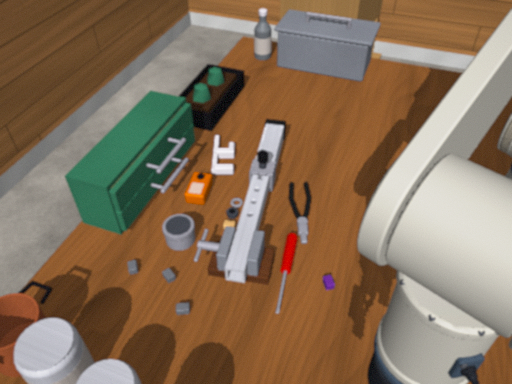

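The block could be the tan one (scene 261,254), the grey ones (302,322), (355,323) and (270,354), or the purple one (368,216). I choose the tan one beside the tube, in the row washer (229,239), nut (244,246), block, and check it in a crop.

```bash
cat > h.py <<'E'
import numpy as np, cv2
from rig import r
def ray(n,u,v):
    c=r.get_calibration(n); R=cv2.Rodrigues(np.array(c['rvec']))[0]
    d=R.T@np.array([(u-c['cx'])/c['fx'],(v-c['cy'])/c['fy'],1]); return -R.T@np.array(c['tvec']), d/np.linalg.norm(d)
def onz(n,u,v,z):
    o,d=ray(n,u,v); return o+d*(z-o[2])/d[2]
def tri(a,b):
    (o1,d1),(o2,d2)=ray('scene',*a),ray('side',*b)
    t=np.linalg.lstsq(np.c_[d1,-d2],o2-o1,rcond=None)[0]; p,q=o1+t[0]*d1,o2+t[1]*d2
    return (p+q)/2,np.linalg.norm(p-q)
def proj(n,p):
    c=r.get_calibration(n); R=cv2.Rodrigues(np.array(c['rvec']))[0]
    q=R@np.array(p)+np.array(c['tvec']); return q[0]/q[2]*c['fx']+c['cx'],q[1]/q[2]*c['fy']+c['cy']
E
python3 - <<'E'
import cv2,numpy as np
a=cv2.imread('pics/scene0.png')[150:300,145:365]; b=cv2.imread('pics/side0.png')[115:285,180:320]
a=cv2.resize(a,None,fx=3.4,fy=3.4,interpolation=cv2.INTER_CUBIC);cv2.imwrite('pics/c1.png',a)
b=cv2.resize(b,None,fx=3.4,fy=3.4,interpolation=cv2.INTER_CUBIC);cv2.imwrite('pics/c2.png',b)
E
```

```text
(no output)
```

View pics/c1.png

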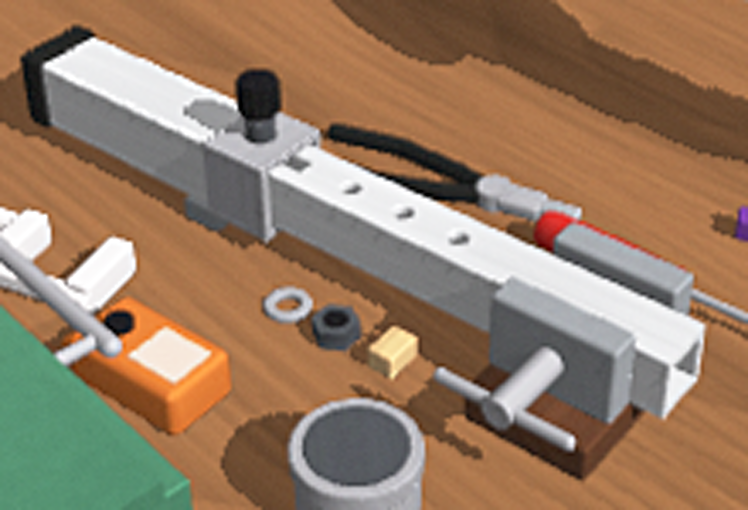

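View pics/c2.png

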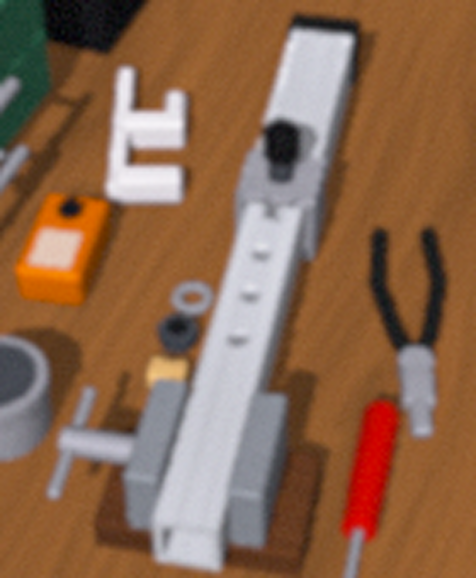

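The crops show the tan block nearest the clamp (c1 393,350), abreast of the third hole (c1 458,238), with the nut and washer beside the other two. The knob is at c1 (258,95) and c2 (283,143).

Run:
```python
from h import *
A=lambda u,v:((u+.5)/3.4-.5+145,(v+.5)/3.4-.5+150); B=lambda u,v:((u+.5)/3.4-.5+180,(v+.5)/3.4-.5+115)
k=tri(A(258,95),B(283,143)); print('knob',k)
hs=[onz('scene',*A(*p),65) for p in [(351,188),(404,212),(458,238)]]; print('holes sc',np.round(hs,1))
hs2=[onz('side',*B(*p),65) for p in [(262,250),(250,294),(238,339)]]; print('holes sd',np.round(hs2,1))
h=(np.array(hs)+hs2)/2; d=h[2]-h[0]; print(np.linalg.norm(d),np.degrees(np.arctan2(d[1],d[0])))
print('block',onz('scene',*A(393,350),9),onz('side',*B(166,372),12))
print('tri holes',[tri(A(*p),B(*q)) for p,q in zip([(351,188),(404,212),(458,238)],[(262,250),(250,294),(238,339)])])
# long edges: foot end top corners/tube end top
for p,z in [((92,38),69),((48,66),69)]: print('foot',onz('scene',*A(*p),z))
for p in [(704,327),(640,358)]: print('tube end',onz('scene',*A(*p),65))
# knob mask both views
for n,z in (('scene',0),('side',0)):
    im=cv2.imread(f'pics/{n}0.png'); u,v=map(int,proj(n,k[0])); w=im[v-12:v+13,u-12:u+13].max(2)<50
    m=cv2.connectedComponentsWithStats(w.astype(np.uint8)); print(n,u,v,m[2][1:],m[3][1:]+[u-12,v-12])
```

```text
knob (array([583.66217753,  21.19784988, 101.25841437]), np.float64(0.30441541203439754))
holes sc [[573.7  95.9  65. ]
 [566.5 135.4  65. ]
 [560.5 174.9  65. ]]
holes sd [[572.7  92.3  65. ]
 [565.2 134.4  65. ]
 [557.9 175.1  65. ]]
82.11397545564037 99.81633621083633
block [611.74171977 174.36232005   9.        ] [611.11166589 175.11353454  12.        ]
tri holes [(array([572.49439112,  93.52256868,  64.45511617]), np.float64(2.5374565487159098)), (array([565.47880877, 134.06074042,  64.08379669]), np.float64(0.6777325527374943)), (array([558.6521678 , 173.20073759,  62.92633134]), np.float64(0.16175220602824553))]
foot [ 593.4286242  -156.77723668   69.        ]
foot [ 636.05024101 -146.19508153   69.        ]
tube end [517.87270386 319.51554785  65.        ]
tube end [561.67795797 311.8738136   65.        ]
scene 220 177 [[  7   6  12  15 155]
 [ 10  23   1   2   2]] [[220.42580645 177.61935484]
 [218.         188.5       ]]
side 262 156 [[ 8  7  9 13 88]] [[262.46590909 157.03409091]]
```

carry_out --targets '[{"dp": [-40,-29,0],"yaw": -2.6},{"dp": [-85,-62,5],"yaw": -5.2},{"dp": [-130,-95,10],"yaw": -7.8},{"dp": [-175,-127,15],"yaw": -10.4},{"dp": [-220,-160,20],"yaw": -13},{"dp": [-265,-193,25],"yaw": -15.6},{"dp": [-310,-225,30],"yaw": -18.2},{"dp": [-355,-258,35],"yaw": -20.8},{"dp": [-400,-291,40],"yaw": -23.4},{"dp": [-445,-323,44],"yaw": -26},{"dp": [-490,-356,49],"yaw": -28.6},{"dp": [-534,-388,49],"yaw": -31.2}]'

```text
clock: 1.6
eef_pos: [584.2, 19.2, 189.6]
tcp_rot: [3.141, -0.001, -2.978]
contact_force: [0.1, 0.8, 0.0]
opening: 1.005
grasp_force: 0.0
```

carry_out --targets '[{"dp": [0,0,0],"yaw": 0},{"dp": [0,0,0],"yaw": 0}]' --fingers 0.2

```text
clock: 1.85
eef_pos: [583.2, 21.0, 189.8]
tcp_rot: [3.141, -0.001, -2.98]
contact_force: [-0.2, -0.9, -0.2]
opening: 0.616
grasp_force: 0.0
```

Run:
```python
from h import *
print(r.sense()['eef_pos'],r.sense()['tcp_rot'],r.sense()['opening'],r.sense()['contact_force'])
np.save('wc.npy',r.get_calibration('wrist'),allow_pickle=True); print(r.get_calibration('wrist'))
im=r.grab_frame('wrist')[:,:,::-1]; cv2.imwrite('pics/w0.png',im); cv2.imwrite('pics/w0b.png',cv2.resize(im,None,fx=1.55,fy=1.55,interpolation=cv2.INTER_CUBIC))
```

```text
[583.22762172  21.02737926 189.76039614] [ 3.14109795e+00 -1.29518226e-03 -2.98001054e+00] 0.6158767008772378 [-0.19986736 -0.8693687  -0.17696591]
{'fx': 297.3186396354542, 'fy': 297.3186396354542, 'cx': 256.86306232297557, 'cy': 193.72413632556714, 'rvec': array([-1.90387046, -2.23996506, -0.32414148]), 'tvec': array([  71.76484969, -577.11380308,  167.59459229])}
```

View pics/w0b.png

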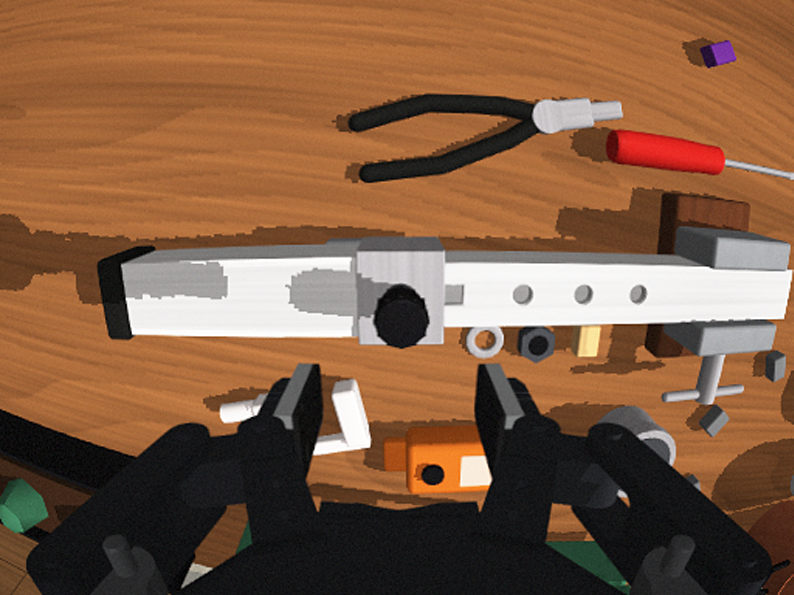

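The wrist view shows the knob top at (402,319), the holes at (523,294), (584,294) and (638,294), the slot end at about (454,294), and the block at (587,340). These are in pixels of the 1.55x picture.

```bash
cat >> h.py <<'E'
def wray(c,u,v):
    R=cv2.Rodrigues(np.array(c['rvec']))[0]; x,y=u-c['cx'],v-c['cy']; q=np.hypot(x,y); t=q/c['fx']
    d=R.T@np.array([np.sin(t)*x/q,np.sin(t)*y/q,np.cos(t)]); return -R.T@np.array(c['tvec']),d
def wz(c,u,v,z):
    o,d=wray(c,u,v); return o+d*(z-o[2])/d[2]
E
python3 - <<'E'
from h import *
c=np.load('wc.npy',allow_pickle=True).item(); S=lambda u,v:((u+.5)/1.55-.5,(v+.5)/1.55-.5)
im=cv2.imread('pics/w0.png')
# refine holes: dark blob in window
g=cv2.cvtColor(im,cv2.COLOR_BGR2GRAY); H=[]
for u,v in [(523,294),(584,294),(638,294)]:
    a,b=map(int,S(u,v)); w=(g[b-9:b+10,a-9:a+10]<200).astype(np.uint8)
    m=cv2.connectedComponentsWithStats(w); i=1+m[2][1:,4].argmax(); p=m[3][i]+[a-9,b-9]
    H.append(wz(c,*p,65)); print('hole',m[2][i],H[-1].round(1))
H=np.array(H); d=H[2]-H[0]; L=np.linalg.norm(d); e=d/L; print(L,np.degrees(np.arctan2(e[1],e[0])))
# collar corners on top z=73
cc=[wz(c,*S(*p),73) for p in [(358,251),(357,344),(444,250),(444,344)]]
print('collar corners',np.round(cc,1))
k=(wz(c,*S(401.5,319),116)); print('knob top',k)
k2=np.mean(cc,0)
E2=np.array([-.158,.9874,0])
print('along: knobtop->hole3',(H[2]-k)@E2,'collar->hole3',(H[2]-k2)@E2)
b=wz(c,*S(589,336),16); print('block',b,(b-H[2])@E2)
j=[wz(c,*S(*p),77) for p in [(676,228),(672,351)]];print('jaw faces',np.round(j,1),[(q-H[2])@E2 for q in j])
E
```

```text
hole [  3   4  13  13 134] [570.6  95.7  65. ]
hole [  4   4  12  13 121] [564. 135.  65.]
hole [  4   4  12  12 106] [557.3 174.2  65. ]
79.58129024064921 99.64622531516056
collar corners [[559.5  -4.   73. ]
 [614.2   3.   73. ]
 [551.2  42.9  73. ]
 [606.   53.4  73. ]]
knob top [580.3859933   23.49851322 116.        ]
along: knobtop->hole3 152.44032869301105 collar->hole3 152.50748920161925
block [605.0235548  172.71647798  16.        ] -8.995245001535173
jaw faces [[510.  182.5  77. ]
 [588.1 206.9  77. ]] [np.float64(15.650433349545484), np.float64(27.45809892927131)]
```

carry_out --targets '[{"dp": [0.5,1.5,15],"yaw": 0},{"dp": [0.5,1.5,35],"yaw": 0},{"dp": [0.5,1.5,55],"yaw": 0},{"dp": [0.5,1.5,75],"yaw": 0},{"dp": [0.5,1.5,88],"yaw": 0},{"dp": [0.5,1.5,96],"yaw": 0},{"dp": [0.5,1.5,96],"yaw": 0}]'

```text
clock: 2.78
eef_pos: [582.8, 22.6, 93.8]
tcp_rot: [3.141, -0.001, -2.978]
contact_force: [0.5, 0.0, 0.6]
opening: 0.6
grasp_force: 0.0
```

carry_out --targets '[{"dp": [0,0,0],"yaw": 0},{"dp": [0,0,0],"yaw": 0},{"dp": [0,0,0],"yaw": 0},{"dp": [0,0,0],"yaw": 0}]' --fingers -0.3 --grip_force 20

```text
clock: 3.28
eef_pos: [583.2, 22.3, 94.5]
tcp_rot: [-3.142, 0.0, -2.979]
contact_force: [-0.8, -0.2, 0.2]
opening: 0.348
grasp_force: 0.0
```

carry_out --targets '[{"dp": [0,0,0],"yaw": 0},{"dp": [0,0,0],"yaw": 0},{"dp": [0,0,0],"yaw": 0}]' --fingers -0.6 --grip_force 45

```text
clock: 3.65
eef_pos: [583.3, 22.3, 94.6]
tcp_rot: [-3.141, 0.0, -2.979]
contact_force: [-1.9, -0.3, 5.6]
opening: 0.293
grasp_force: 44.0
```

carry_out --targets '[{"dp": [0,0,-2],"yaw": 0},{"dp": [0,0,-5],"yaw": 0},{"dp": [0,0,-8],"yaw": 0},{"dp": [0,0,-11],"yaw": 0},{"dp": [0,0,-13],"yaw": 0},{"dp": [0,0,-13],"yaw": 0},{"dp": [0,0,-13],"yaw": 0}]'

```text
clock: 4.53
eef_pos: [583.1, 22.4, 107.3]
tcp_rot: [-3.142, 0.0, -2.979]
contact_force: [4.0, -1.2, -10.3]
opening: 0.291
grasp_force: 44.7
```

carry_out --targets '[{"dp": [0,3,-13],"yaw": 0},{"dp": [0,14,0],"yaw": 0}]' --fingers 2

```text
out of range
```

carry_out --targets '[{"dp": [0,3,0],"yaw": 0},{"dp": [0,9,0],"yaw": 0},{"dp": [0,18,0],"yaw": 0},{"dp": [0,30,0],"yaw": 0},{"dp": [0,42,0],"yaw": 0},{"dp": [0,54,0],"yaw": 0},{"dp": [0,66,0],"yaw": 0},{"dp": [0,74,0],"yaw": 0},{"dp": [0,77,0],"yaw": 0},{"dp": [0,77,0],"yaw": 0}]'

```text
clock: 5.78
eef_pos: [570.2, 98.9, 107.2]
tcp_rot: [3.141, -0.001, -2.979]
contact_force: [-0.4, 1.4, -11.2]
opening: 0.285
grasp_force: 44.8
```

The first of those two calls was my slip. It was refused whole, so nothing moved. The slide itself is going smoothly, so I continue to just short of the hole.

carry_out --targets '[{"dp": [0,3,0],"yaw": 0},{"dp": [0,10,0],"yaw": 0},{"dp": [0,20,0],"yaw": 0},{"dp": [0,32,0],"yaw": 0},{"dp": [0,44,0],"yaw": 0},{"dp": [0,56,0],"yaw": 0},{"dp": [0,66,0],"yaw": 0},{"dp": [0,71,0],"yaw": 0},{"dp": [0,72,0],"yaw": 0},{"dp": [0,72,0],"yaw": 0},{"dp": [0,72,0],"yaw": 0}]'

```text
clock: 7.15
eef_pos: [558.3, 169.7, 107.1]
tcp_rot: [3.141, -0.001, -2.979]
contact_force: [-5.4, -0.1, -10.3]
opening: 0.289
grasp_force: 44.9
```

Run:
```python
from h import *
s=r.sense(); print(s['eef_pos'],s['contact_force'],s['wrist_torque'])
np.save('wc1.npy',r.get_calibration('wrist'),allow_pickle=True)
im=r.grab_frame('wrist')[:,:,::-1]; cv2.imwrite('pics/w1.png',im); cv2.imwrite('pics/w1b.png',cv2.resize(im[120:300,150:480],None,fx=2.4,fy=2.4,interpolation=cv2.INTER_CUBIC))
```

```text
[558.32566134 169.69331162 107.07650821] [ -5.41890162  -0.10575383 -10.30344518] [-0.05463885  0.78077493  0.03135638]
```

View pics/w1b.png

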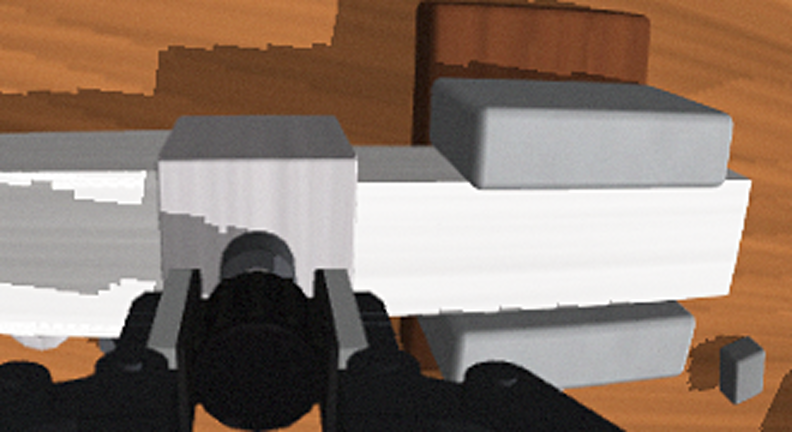

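carry_out --targets '[{"dp": [0.6,0,1],"yaw": 0},{"dp": [0.6,0,2],"yaw": 0},{"dp": [0.6,0,3],"yaw": 0},{"dp": [0.6,0,4],"yaw": 0},{"dp": [0.6,0,4],"yaw": 0}]'

```text
clock: 7.82
eef_pos: [558.3, 169.4, 103.2]
tcp_rot: [3.142, -0.0, -2.979]
contact_force: [-4.3, 1.2, -9.6]
opening: 0.286
grasp_force: 45.0
```

carry_out --targets '[{"dp": [0,0,0],"yaw": 0},{"dp": [0,0,0],"yaw": 0},{"dp": [0,0,0],"yaw": 0}]' --fingers -0.35

```text
clock: 8.2
eef_pos: [559.6, 169.5, 104.2]
tcp_rot: [3.141, 0.003, -2.979]
contact_force: [0.4, -0.6, 0.0]
opening: 0.323
grasp_force: 0.0
```

```bash
cat >> h.py <<'E'
def look(tag):
    "knob height above shelf: side view black blob near knob"
    s=r.sense(); im=r.grab_frame('wrist')[:,:,::-1]; cv2.imwrite(f'pics/{tag}.png',im)
    g=im.max(2).astype(int); 
    print(tag,s['eef_pos'].round(1),s['contact_force'].round(1),s['wrist_torque'].round(2),round(s['opening'],3))
    # bright boss rows along knob column
    print(g[205:262:2,256])
E
python3 -c "
from h import *
g=cv2.imread('pics/w1.png').max(2);print(g[205:262:2,256]);look('w2')"
```

```text
[215 215 215 214 218 223  31  41  42  43  52  56  55  79   8  17  15  16
  18  18  19  10  15  19  17  22  23  20  21]
w2 [559.6 169.5 104.2] [ 0.4 -0.6  0. ] [-0.02 -0.03 -0.04] 0.323
[218 216 214 215 216 167  35  39  40  44  59  57  13  23  15  16  18  23
  21  17  27  11  18  23  19  17  17  17  23]
```

carry_out --targets '[{"dp": [0,0.5,0],"yaw": 0},{"dp": [0,1,0],"yaw": 0},{"dp": [0,1.5,0],"yaw": 0},{"dp": [0,2,0],"yaw": 0},{"dp": [0,2.5,0],"yaw": 0},{"dp": [0,3,0],"yaw": 0},{"dp": [0,3,0],"yaw": 0}]'

```text
clock: 9.12
eef_pos: [558.1, 171.5, 103.1]
tcp_rot: [-3.14, -0.0, -2.979]
contact_force: [2.7, -5.9, -1.1]
opening: 0.327
grasp_force: 2.9
```

carry_out --targets '[{"dp": [0,0.5,0],"yaw": 0},{"dp": [0,1,0],"yaw": 0},{"dp": [0,1,0],"yaw": 0}]'

```text
clock: 9.5
eef_pos: [557.5, 173.3, 103.1]
tcp_rot: [3.142, -0.0, -2.979]
contact_force: [0.9, -2.3, -1.5]
opening: 0.327
grasp_force: 1.0
```

```bash
python3 -c "
from h import *
look('w3')"
```

```text
w3 [557.5 173.3 103.1] [ 0.9 -2.3 -1.5] [-0.32 -0.05  0.05] 0.327
[215 213 217 213 217 219 223  69  40  43  41  20  18  18  16  13  17  12
  20  21  10  25  23  18  22  10  25  17  12]
```

carry_out --targets '[{"dp": [0,0.5,0],"yaw": 0},{"dp": [0,1,0],"yaw": 0},{"dp": [0,1,0],"yaw": 0}]'

```text
clock: 9.93
eef_pos: [557.4, 174.3, 103.3]
tcp_rot: [3.142, -0.0, -2.979]
contact_force: [0.4, -1.0, -1.3]
opening: 0.323
grasp_force: 0.8
```

```bash
python3 -c "
from h import *
look('w4')
im=[cv2.imread(f'pics/w{i}.png')[150:300,190:320] for i in (2,4)]
for n in ('side',): im.append(cv2.resize(r.grab_frame(n)[:,:,::-1][150:240,215:293],(130,150)))
cv2.imwrite('pics/m4.png',cv2.resize(np.hstack(im),None,fx=2,fy=2))"
```

```text
w4 [557.4 174.3 103.3] [ 0.4 -1.  -1.3] [-0.24  0.05 -0.02] 0.323
[217 216 215 217 216 219 225  50  42  44  44  18  17  18  19  20  19  21
  25  18  20  27  18   7  20  17  16  13  15]
```

View pics/m4.png

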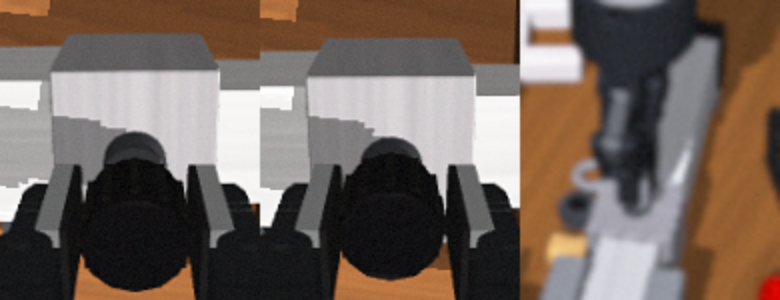

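Run:
```python
from h import *
c=r.get_calibration('wrist'); R=cv2.Rodrigues(np.array(c['rvec']))[0]
def wp(p):
    q=R@p+c['tvec']; t=np.arctan2(np.hypot(q[0],q[1]),q[2]); f=c['fx']*t/np.hypot(q[0],q[1]); return np.array([c['cx']+q[0]*f,c['cy']+q[1]*f])
s=r.sense()
for pl in (0,2,4,6,8,10):
    a=np.linspace(0,6.283,72); k=np.array([558.5,173.5,0])
    T=[wp(k+[13*np.cos(t),13*np.sin(t),116+pl]) for t in a]; U=[wp(k+[13*np.cos(t),13*np.sin(t),92+pl]) for t in a]
    print(pl,'top lower row',max(v for u,v in T),'width',np.ptp([u for u,v in T]),'underside upper row',min(v for u,v in U))
K=[wp(np.array([558.5,173.5,73])+x*np.array([-.161,.987,0])+y*np.array([-.987,-.161,0])) for x in(-25,25) for y in(-28,28)]
print('collar corners',np.round(K,0).tolist())
for n in(2,3,4):
    g=cv2.imread(f'pics/w{n}.png').max(2).astype(int); print(n,g[270:302,256])
```

```text
0 top lower row 293.0072306052604 width 55.0025193678112 underside upper row 226.08709087891253
2 top lower row 295.3569031041071 width 55.70509878074114 underside upper row 227.5636516261186
4 top lower row 297.7587164601219 width 56.42367058067393 underside upper row 229.07560558139517
6 top lower row 300.21410144179464 width 57.15869500071281 underside upper row 230.62415960021036
8 top lower row 302.7245240988199 width 57.91064464185712 underside upper row 232.21057172494994
10 top lower row 305.291485521223 width 58.6819652268849 underside upper row 233.83615363186829
collar corners [[214.0, 273.0], [210.0, 189.0], [292.0, 273.0], [296.0, 189.0]]
2 [ 18  18  16  13  21  13  17  20  20  20  11  22  17  19  16  18  18  18
  20  13  20  13  23  18  24  28 199 183 181 176 177 179]
3 [ 19  19  18  22  17  18  16  19  15  25  24  21  19  20  20  16  20  30
  20  22 114 203 186 187 188 195 184 177 181 184 182 178]
4 [ 18   9  20  22  15  20  17  23  18  16  13  21  16  16  22  18  16  23
  22  36 131 199 191 189 190 186 186 178 181 186 182 179]
```

The wrist view suggests the knob has dropped about 8 mm: its top edge moved from row 296 to 290 while the push force fell from 5.9 to 1 N. I open the fingers, back off and verify.

carry_out --targets '[{"dp": [0,0,0],"yaw": 0},{"dp": [0,0,0],"yaw": 0},{"dp": [0,0,0],"yaw": 0},{"dp": [0,0,0],"yaw": 0}]' --fingers 0.1

```text
clock: 10.52
eef_pos: [557.6, 174.3, 103.4]
tcp_rot: [3.142, 0.0, -2.979]
contact_force: [0.0, 0.5, -0.9]
opening: 0.553
grasp_force: 0.0
```

carry_out --targets '[{"dp": [0,0,-10],"yaw": 0},{"dp": [0,0,-25],"yaw": 0},{"dp": [0,0,-45],"yaw": 0},{"dp": [0,0,-65],"yaw": 0},{"dp": [0,0,-80],"yaw": 0},{"dp": [0,0,-87],"yaw": 0},{"dp": [0,0,-87],"yaw": 0},{"dp": [0,0,-87],"yaw": 0}]'

```text
clock: 11.52
eef_pos: [557.2, 174.1, 189.7]
tcp_rot: [-3.141, -0.001, -2.979]
contact_force: [0.0, 0.1, -0.2]
opening: 0.55
grasp_force: 0.0
```

Run:
```python
from h import *
c=r.get_calibration('wrist'); im=r.grab_frame('wrist')[:,:,::-1]; print(r.sense()['eef_pos'])
cv2.imwrite('pics/w5.png',im); np.save('wc5.npy',c,allow_pickle=True)
a=cv2.resize(im[90:280,150:400],None,fx=2,fy=2,interpolation=cv2.INTER_CUBIC)
s=r.grab_frame('scene')[:,:,::-1]; cv2.imwrite('pics/s5.png',s); print(proj('scene',[558.5,173.5,104]))
u,v=map(int,proj('scene',[558.5,173.5,104])); b=cv2.resize(s[v-35:v+60,u-37:u+38],(300,380),interpolation=cv2.INTER_CUBIC)
cv2.imwrite('pics/m5.png',np.hstack([a,b])); print(u,v)
```

```text
[557.10551655 174.11104465 189.51835477]
(np.float64(279.92645025301647), np.float64(203.02363002321462))
279 203
```

View pics/m5.png

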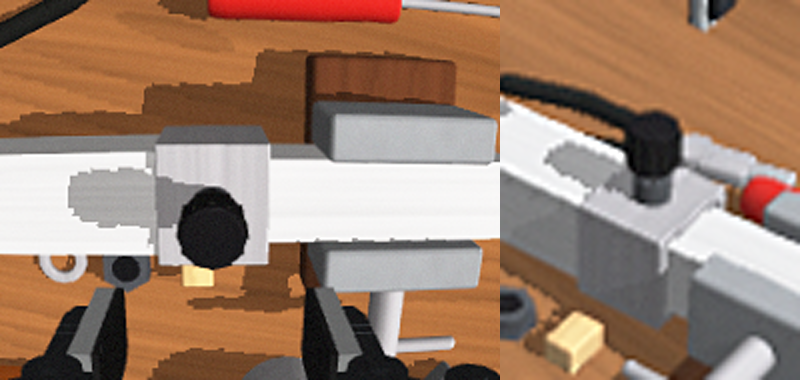

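Run:
```python
from h import *
for n,cf,x in(('w0','wc.npy',None),('w5','wc5.npy',None)):
    c=np.load(cf,allow_pickle=True).item(); R=cv2.Rodrigues(np.array(c['rvec']))[0]
    def wp(p):
        q=R@p+c['tvec']; t=np.arctan2(np.hypot(q[0],q[1]),q[2]); f=c['fx']*t/np.hypot(q[0],q[1]); return np.array([c['cx']+q[0]*f,c['cy']+q[1]*f])
    im=cv2.imread(f'pics/{n}.png'); w=(im[160:250,215:300].max(2)<45).astype(np.uint8)
    m=cv2.connectedComponentsWithStats(w); i=1+m[2][1:,4].argmax(); b=m[2][i]; print(n,'knob box top',b[1]+160,'bottom',b[1]+b[3]+160,'w',b[2],'h',b[3],'cx',b[0]+215+b[2]/2)
    k=np.array([582.5,22.5,0]) if n=='w0' else np.array([558,174,0])
    for pl in(0,4,8):
        T=np.array([wp(k+[13*np.cos(t),13*np.sin(t),116+pl]) for t in np.linspace(0,6.28,72)]);U=np.array([wp(k+[13*np.cos(t),13*np.sin(t),92+pl]) for t in np.linspace(0,6.28,72)])
        print(pl,U[:,1].min().round(1),T[:,1].max().round(1),np.ptp(T[:,0]).round(1),(T[:,1].max()-U[:,1].min()).round(1))
c=np.load('wc5.npy',allow_pickle=True).item()
b=wz(c,(198+.5)/2-.5+150,(274+.5)/2-.5+90,16); k=wz(c,(212.5+.5)/2-.5+150,(231+.5)/2-.5+90,116); print(b,k,(k-b)@np.array([-.163,.987,0]))
```

```text
w0 knob box top 184 bottom 225 w 35 h 41 cx 259.5
0 183.0 224.4 35.1 41.4
4 184.3 226.4 35.8 42.2
8 185.5 228.5 36.4 43.0
w5 knob box top 184 bottom 225 w 35 h 41 cx 256.5
0 184.6 226.0 35.1 41.4
4 185.9 228.1 35.7 42.2
8 187.2 230.2 36.3 43.0
[614.07301444 175.7730967   16.        ] [554.33612481 174.42748908 116.        ] 8.40899828690263
```

```bash
python3 -c "
from rig import r
print(r.sign_off())"
```

```text
the job is handed in; nothing more can be done
None
```

I slid the leg to the hole beside the wooden block and let the plunger spring into it; the final picture shows the knob at its home height and about 8 mm along from the block, and the job is handed in (no verdict was returned).

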